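# Load the sample containers into their carrier pucks

### The arm

A 6-joint arm with a two-finger parallel gripper is mounted at the origin on the work surface. World frame = base frame: x ahead of the robot, y to its left, z up, the work surface at z = 0. Lengths are in mm, angles in rad, forces in N, time in s.
With the tool pointing down it reaches from about 250 to 850 mm from the base axis. Payload 12.5 kg.
Tool frame: the origin (TCP) lies midway between the tips of the shut fingers; the grasp point (between the pads) lies manip.hold_point_z behind it (manip.hold_point_z is the distance from the TCP to the grasp point, in mm); z points along the fingers, y is the direction in which the jaws open and shut (so a half turn about z gives the same grasp; the last joint's range is limited). The gripper opens to 93 mm and grips with 3 to 60 N. Pads are 15 mm wide; open, the fingers measure 128 mm over their backs; the gripper's body (75 mm by 188 mm) begins 65 mm behind the grasp point.
Start: joints at [-1.313, 0.351, 1.652, -0, 1.139, -0.085], TCP at [184.888, -517.978, 218.633] pointing down, gripper open.
Joint ranges: [-2.75, 2.75], [-0.79, 2.1], [0.01, 2.65], [-1.57, 4.71], [0.07, 3.14], [-2.87, 2.87]. Speed limits (rad/s): [2.22, 2.22, 2.79, 3.14, 3.14, 3.14].

### API

Orientations are given as [roll, pitch, yaw] about the fixed x, y, z axes, in that order (R = Rz(yaw) Ry(pitch) Rx(roll)).
In Python, from plant import manip gives the robot as it stands.
- The arm moves only by the tool send_rows, never from a script. Its argument "increments" is a list of rows, each an object with "dp": the shift along the tool's x, y, z in m, a list of three; "spin": the turn about the tool's z in rad. In form: [{"dp": [x, y, z], "spin": spin}, ...]. A call has 1 to 20 rows; each row shifts and turns the commanded pose from where the row before left it, along the tool's axes as they then stand; what a row does not reach is not made up. A row lasts 1/10 s, in which the tool goes at most 50 mm and 8.59 degrees, less where a joint would pass 70% of its speed; a pose out of reach is approached as far as the arm can. A call is refused whole if a number of a shift passes 0.05 or a number of a turn 0.15, either way. A call with a gripper value outside its range is refused whole. "fingers" is the opening, from 0 (shut) to 1 (fully open), set as the call begins (left out, the last holds). The fingers move at their own pace and stop on an object; "newtons" is the grip in N (left out, the last holds). Time passes only in rows, so rows that do not move let the fingers close. It gives the time, the measured TCP pose, the force and the opening at its end, in the units of the state.
- manip.read_state(): the state, without advancing time (a new reading comes with each control period).
- manip.grab_frame(name): name is "side" or "top"; returns the picture (384x512x3 uint8, red, green, blue); there is no depth.
- manip.camera_params(name): a dict with "fx", "fy", "cx", "cy" (pixels), "rvec" (rotation vector, rad) and "tvec" (3), from world to camera coordinates, as OpenCV has them. Camera axes: x right, y down, z forward; pixel columns grow to the right and rows downward; lengths in mm; the calibration is good to about 2 mm. A picture is of the moment at which its call begins. camera_params takes no time and is no camera call.
- manip.sign_off(): hands the job in, once; it reports no verdict.
Trained networks look in the newest picture that a camera, given by its name, has taken for a name from the list of things; names that differ only in an ending like _2 or _b are one class to them, and where a whole thing is asked for, a point or a joint stands for the part that bears it (a point fixed in the world has none). Each returns a list of dicts, best first, with "conf" (0 to 1); they miss things now and then, are a little off and sometimes report something else, mostly with a low value. They report only what shows in the picture. A call takes as long as a camera call. They do not tell look-alikes from the thing itself.
- manip.look_for(camera, thing): "bbox" ([centre column, centre row, width, height] as shares, 0 to 1, of the picture: columns of its width, rows of its height, round what is visible of it).
- manip.pinpoint(camera, thing): "point" ([column, row] as shares, 0 to 1, of the picture: columns of its width, rows of its height: a listed point, or the origin of a listed thing).
The state is a dict: "time": time; "joints": joint angles; "qvel": joint speeds; "joint_efforts": joint torques, N m; "tool_pos": TCP position; "ee_rot": TCP orientation; "wrist_force": force on the tool from outside, world axes, zero at the start; "torque": the same for the moment, N m; "grip_width": finger opening in mm.
Only numpy, scipy, OpenCV 4.12 (cv2) and the standard library are available. Lean on these libraries where they do the work, as an engineer would, in place of code of your own. Each camera call takes 0.05 s, during which the arm holds its last target.

### The job

Load the four carrier pucks on the lab bench: stand each of the four closed white containers (wide round jar, slim round vial, square bottle, oblong slide box) upright inside the raised rim of the puck whose rim matches its base in shape and size, resting flat on the puck's floor. Keep the containers upright and set them down gently, never dropping them, and do not knock over the two blue beakers standing among them.

Things in the scene. Friction and masses are not known exactly. Their poses are not given: they have to be found in the camera images.
- jar_center (a point): Wide round jar. White plastic, closed, standing upright on the bench. 56 mm diameter, 56 mm tall; its top 14 mm is a white lid with fine grey ribs, of nearly the same diameter; about 0.12 kg. This point is on its upright axis, half-way up: 28 mm above its underside; z along the axis, up.
- vial_center (a point): Slim round vial. White plastic, closed, standing upright on the bench. 32 mm diameter, 62 mm tall; its top 16 mm is a white cap with fine grey ribs, of nearly the same diameter; about 0.06 kg. This point is on its upright axis, half-way up: 31 mm above its underside; z along the axis, up.
- bottle_center (a point): Square bottle. White plastic, closed, standing upright on the bench. 46 x 46 mm square body up to 52 mm, then a grey round cap of 28 mm diameter; 70 mm tall in all; about 0.12 kg. This point is on its upright axis, half-way up: 35 mm above its underside; z along the axis, up. x and y are square to its sides.
- slidebox_center (a point): Oblong slide box. White plastic, closed, standing upright on the bench. 66 mm long (x) by 28 mm wide (y), 54 mm tall; a thin black seam below its white lid; about 0.10 kg. This point is on its upright axis, half-way up: 27 mm above its underside; z along the axis, up. x runs along its length.
- puck_jar: Carrier puck fixed to the bench: flat black disc, 108 mm across and 4 mm thick, with a raised white rim (3 mm wide, its top 6 mm above the disc and 10 mm above the bench) around a seat at the disc's centre. Rim: circle, 72 mm inside diameter, for the wide jar. Origin: centre of the disc's underside, on the bench; z up; the seat floor is 4 mm above the origin.
- puck_vial: Carrier puck fixed to the bench: flat black disc, 108 mm across and 4 mm thick, with a raised white rim (3 mm wide, its top 6 mm above the disc and 10 mm above the bench) around a seat at the disc's centre. Rim: circle, 48 mm inside diameter, for the slim vial. Origin: centre of the disc's underside, on the bench; z up; the seat floor is 4 mm above the origin.
- puck_bottle: Carrier puck fixed to the bench: flat black disc, 108 mm across and 4 mm thick, with a raised white rim (3 mm wide, its top 6 mm above the disc and 10 mm above the bench) around a seat at the disc's centre. Rim: square, 62 x 62 mm inside, sides along x and y, for the square bottle. Origin: centre of the disc's underside, on the bench; z up; the seat floor is 4 mm above the origin.
- puck_slidebox: Carrier puck fixed to the bench: flat black disc, 108 mm across and 4 mm thick, with a raised white rim (3 mm wide, its top 6 mm above the disc and 10 mm above the bench) around a seat at the disc's centre. Rim: oblong, 84 mm inside along x by 44 mm inside along y, for the slide box. Origin: centre of the disc's underside, on the bench; z up; the seat floor is 4 mm above the origin.
- beaker_a: Bystander: open blue plastic beaker, about 58 mm diameter, 65 mm tall, loose and upright; leave it standing. Origin: centre of its underside.
- beaker_b: Bystander: a second beaker just like the other, loose and upright; leave it standing. Origin: centre of its underside.
There are look-alikes about, which are no part of the job. What is shaped like the puck_bottle but turquoise is not meant.

How it is judged (in metres and radians):
At the end, for the whole second after the job is handed in: Each container rests in its own puck: its axis within 13 mm of the puck's centre, its underside within 3 mm of the seat floor (not up on the rim), upright within 0.06 rad (3.4 degrees), at rest (under 0.01 m/s and 0.1 rad/s) and released; both beakers stand upright (within 0.1 rad) (horizontal distance between jar_center and puck_jar below 0.013 m and z of jar_center in the frame of puck_jar between 0.029 and 0.035 m and angle between each of jar_center, vial_center, bottle_center, slidebox_center's own z axis and vertical below 0.06 rad and linear speed of each of jar, vial, bottle, slidebox below 0.01 m/s and angular speed of each of jar, vial, bottle, slidebox below 0.1 rad/s and contact force between each of jar, vial, bottle, slidebox and the fingers below 0.05 N and horizontal distance between vial_center and puck_vial below 0.013 m and z of vial_center in the frame of puck_vial between 0.032 and 0.038 m and horizontal distance between bottle_center and puck_bottle below 0.013 m and z of bottle_center in the frame of puck_bottle between 0.036 and 0.042 m and horizontal distance between slidebox_center and puck_slidebox below 0.013 m and z of slidebox_center in the frame of puck_slidebox between 0.028 and 0.034 m and angle between each of beaker_a, beaker_b's own z axis and vertical below 0.1 rad); the robot touches nothing.
It fails at once if a container is tipped over (tilted more than 40 degrees) (angle between any of jar_center, vial_center, bottle_center, slidebox_center's own z axis and vertical above 0.7 rad).
It fails at once if a container is dropped (moves faster than 0.6 m/s while out of the fingers) ((linear speed of jar above 0.6 m/s and contact force between jar and the fingers below 0.01 N) or (linear speed of vial above 0.6 m/s and contact force between vial and the fingers below 0.01 N) or (linear speed of bottle above 0.6 m/s and contact force between bottle and the fingers below 0.01 N) or (linear speed of slidebox above 0.6 m/s and contact force between slidebox and the fingers below 0.01 N)).
It fails at once if a blue beaker is knocked over (tilted more than 0.5 rad) (angle between any of beaker_a, beaker_b's own z axis and vertical above 0.5 rad).
It also fails if it takes over 96 s, if anything falls off the work surface, if the arm or the gripper's body presses on something with over 40 N, if the wrist force passes 120 N, or if a joint passes its speed limit or range.

## Working session

There is one attempt and no reset: what is moved stays moved. The work goes in short steps, Python scripts to look and compute and a tool call to move; the robot and the scene stay as the last step left them, time stands still between calls to the robot, and variables do not carry over. Pictures are saved under pics/ and viewed, and the job is handed in when it is done.

Besides the shell and the picture viewer there is one more tool, called after "Call:" as name(argument=value, ...), one argument or row to a line, values as JSON. send_rows: Moves the arm, as the interface text tells. Its arguments: {"type":"object","properties":{"increments":{"type":"array","items":{"type":"object","properties":{"dp":{"type":"array","items":{"type":"number"}},"spin":{"type":"number"}}}},"fingers":{"type":"number"},"newtons":{"type":"number"}},"required":["increments"]}

```bash
mkdir -p pics; ls
python3 - <<'E'
from plant import manip
import cv2
for n in("top","side"):
    im=manip.grab_frame(n); cv2.imwrite(f"pics/{n}0.png",cv2.cvtColor(im,cv2.COLOR_RGB2BGR)); print(n,manip.camera_params(n))
print(manip.read_state(),manip.hold_point_z)
E
```

```text
pics
top {'fx': 433.81492385334155, 'fy': 433.81492385334155, 'cx': 252.96294817672097, 'cy': 194.53718928071672, 'rvec': array([ 2.14803608, -2.11184872,  0.19083399]), 'tvec': array([ -17.50245587,  505.61486956, 1187.34872665])}
side {'fx': 433.13305877627295, 'fy': 433.13305877627295, 'cx': 253.56121733485662, 'cy': 186.05771631595928, 'rvec': array([ 0.84201909, -2.53168118,  1.13195159]), 'tvec': array([ 392.50413042,  241.8585619 , 1124.98767746])}
{'time': 0.1, 'joints': array([-1.31264277e+00,  3.51161285e-01,  1.65232023e+00, -2.09698966e-05,
        1.13906064e+00, -8.45896748e-02]), 'qvel': array([-0.00158465, -0.00089348, -0.00265321, -0.00149068,  0.00232656,
        0.00113205]), 'joint_efforts': array([ 1.84472745e-03, -4.98028815e+01, -2.85703307e+01,  7.00674020e-02,
        2.39323714e-02, -4.07788423e-05]), 'tool_pos': array([ 184.79220757, -517.72914258,  218.18194523]), 'ee_rot': array([-3.14064493e+00, -6.12534502e-05,  3.42751982e-01]), 'wrist_force': array([0.19915148, 0.25564609, 0.51802634]), 'torque': array([-0.02095088, -0.00756402,  0.03071848]), 'grip_width': 92.51438611111628} 18.8
```

View pics/top0.png

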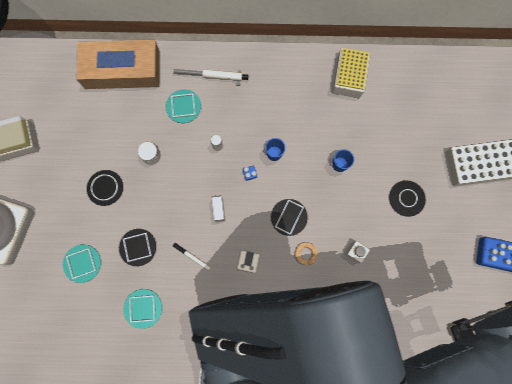

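View pics/side0.png

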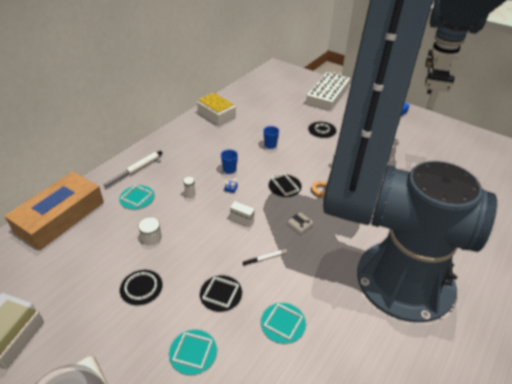

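```bash
cat > h.py <<'E'
import numpy as np,cv2
from plant import manip
def cam(n):
    p=manip.camera_params(n);K=np.array([[p['fx'],0,p['cx']],[0,p['fy'],p['cy']],[0,0,1.]])
    return K,cv2.Rodrigues(p['rvec'])[0],np.array(p['tvec'])
def back(n,px,z):
    K,R,t=cam(n);d=R.T@np.linalg.inv(K)@np.array([px[0],px[1],1.]);c=-R.T@t
    return c+d*(z-c[2])/d[2]
def proj(n,P):
    K,R,t=cam(n);q=K@(R@np.asarray(P,float).reshape(-1,3).T+t[:,None]);return (q[:2]/q[2]).T
E
python3 - <<'E'
from h import *
Z=dict(jar_center=28,vial_center=31,bottle_center=35,slidebox_center=27,puck_jar=0,puck_vial=0,puck_bottle=0,puck_slidebox=0,beaker_a=0)
for n in("top","side"):
    for k,z in Z.items():
        for r in manip.pinpoint(n,k)[:4]:
            px=np.array(r['point'])*[512,384]
            print(n,k,round(r['conf'],2),px.round(),back(n,px,z)[:2].round(1))
E
```

```text
top jar_center 0.62 [146. 151.] [632.6 306. ]
top vial_center 0.72 [216. 145.] [653.6 100.9]
top bottle_center 0.74 [353. 254.] [ 342.7 -291. ]
top bottle_center 0.47 [213. 142.] [662.2 110.3]
top slidebox_center 0.75 [354. 252.] [ 348.4 -296. ]
top slidebox_center 0.55 [219. 207.] [470.2  88.4]
top puck_vial 0.78 [410. 197.] [ 514.7 -471.7]
top puck_bottle 0.94 [185. 105.] [789.1 201.9]
top puck_bottle 0.79 [143. 309.] [182.3 293.7]
top puck_bottle 0.76 [ 83. 261.] [311.3 475.4]
top puck_bottle 0.67 [139. 248.] [351.2 316.4]
top puck_slidebox 0.56 [291. 216.] [ 451.2 -121.1]
top beaker_a 0.63 [340. 163.] [ 612.8 -266.6]
side jar_center 0.16 [189. 188.] [661.1  98.9]
side vial_center 0.64 [191. 187.] [656.5  96. ]
side bottle_center 0.53 [142. 284.] [509.7 432.5]
side bottle_center 0.38 [242. 214.] [460.3  95.5]
side slidebox_center 0.69 [241. 215.] [463.1  94. ]
side puck_jar 0.62 [140. 286.] [531.9 425.1]
side puck_jar 0.3 [219. 292.] [359.2 319.3]
side puck_vial 0.64 [323. 129.] [ 508.3 -465.5]
side puck_bottle 0.94 [194. 350.] [306.6 471.5]
side puck_bottle 0.63 [220. 290.] [362.  314.8]
side puck_bottle 0.63 [283. 324.] [182.2 297.1]
side puck_bottle 0.57 [138. 199.] [776.8 210.9]
side puck_slidebox 0.95 [286. 184.] [ 449.6 -125.5]
side beaker_a 0.78 [233. 169.] [632.6 -78.9]
side beaker_a 0.76 [273. 146.] [ 597.9 -267.9]
```

Run:
```python
from h import *
im=cv2.imread("pics/top0.png")
hsv=cv2.cvtColor(im,cv2.COLOR_BGR2HSV)
def crop(c,r=26):
    x,y=c;return cv2.resize(im[y-r:y+r,x-r:x+r],(260,260),interpolation=cv2.INTER_CUBIC)
L=[(148,152),(216,143),(357,251),(218,208),(104,188),(407,198),(138,247),(289,217)]
cv2.imwrite("pics/crops.png",cv2.resize(np.vstack([np.hstack([crop(c) for c in L[:4]]),np.hstack([crop(c) for c in L[4:]])]),(800,400)))
g=im.max(2)
for nm,c in zip(["jar","vial","bottle","slide"],L[4:]):
    m=np.zeros_like(g);r=26
    m[c[1]-r:c[1]+r,c[0]-r:c[0]+r]=(g[c[1]-r:c[1]+r,c[0]-r:c[0]+r]<70)
    m=cv2.morphologyEx(m,cv2.MORPH_OPEN,np.ones((3,3)))
    cs,_=cv2.findContours(m,0,cv2.CHAIN_APPROX_NONE);cc=max(cs,key=cv2.contourArea)
    e=cv2.fitEllipse(cv2.convexHull(cc))
    P=back("top",e[0],4)
    print(nm,np.round(e[0],1),np.round(e[1],1),P.round(1))
```

```text
jar [103.7 187.1] [21.7 23.7] [527.8 430.2   4. ]
vial [406.8 198.1] [34.2 36.5] [ 510.4 -460.6    4. ]
bottle [136.9 246.4] [25.  25.5] [356.2 321.7   4. ]
slide [288.8 217. ] [18.  30.6] [ 448.5 -114.4    4. ]
```

View pics/crops.png

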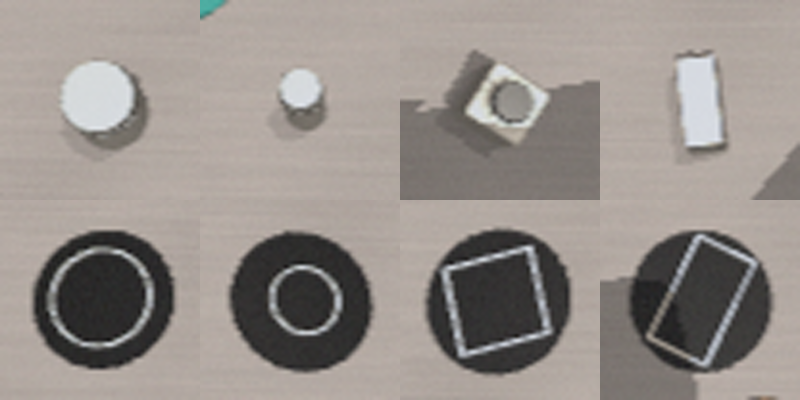

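Run:
```python
from h import *
im=cv2.imread("pics/top0.png")
S=8
def big(c,r=26):
    x,y=c;return cv2.GaussianBlur(cv2.resize(im[y-r:y+r,x-r:x+r],None,fx=S,fy=S,interpolation=cv2.INTER_CUBIC),(0,0),3)
def full(p,c,r=26): return (np.asarray(p)+.5)/S-.5+np.array(c)-r
def best(m):
    cs,_=cv2.findContours(m.astype(np.uint8),0,cv2.CHAIN_APPROX_NONE);return max(cs,key=cv2.contourArea)
def rect(cc,c,z):
    b=cv2.boxPoints(cv2.minAreaRect(cc));W=np.array([back("top",full(q,c),z) for q in b])
    e1=W[1]-W[0];e2=W[2]-W[1]
    print("   rect",W.mean(0).round(1),"sides",np.linalg.norm(e1).round(1),np.linalg.norm(e2).round(1),"yaws",np.degrees([np.arctan2(e1[1],e1[0]),np.arctan2(e2[1],e2[0])]).round(1))
def ell(cc,c,z):
    e=cv2.fitEllipse(cv2.convexHull(cc));P=back("top",full(e[0],c),z);d=np.linalg.norm(back("top",full(e[0],c)+[1,0],z)-P)
    print("   ell",full(e[0],c).round(2),P.round(1),"diam",np.round(np.array(e[1])/S*d,1))
for nm,c in zip(["jar","vial","bottle","slide"],[(104,188),(407,198),(138,247),(289,217)]):
    B=big(c);v=B.max(2);print("puck",nm)
    m=(v<(85 if nm=='slide' else 110)).astype(np.uint8)
    m=cv2.morphologyEx(m,cv2.MORPH_CLOSE,cv2.getStructuringElement(2,(41,41)));m=cv2.morphologyEx(m,cv2.MORPH_OPEN,cv2.getStructuringElement(2,(81,81)))
    ell(best(m),c,4)
    yy,xx=np.mgrid[:v.shape[0],:v.shape[1]];M=cv2.moments(best(m));cx,cy=M['m10']/M['m00'],M['m01']/M['m00']
    ins=np.hypot(xx-cx,yy-cy)<(18.2*S*0.92)
    w=((v>95)&ins)
    cc=best(w)
    (rect if nm in("bottle","slide") else ell)(cc,c,10)
for nm,c,z in [("jar",(148,152),56),("vial",(216,143),62),("slide",(218,208),54)]:
    B=big(c);v=B.min(2);print(nm)
    cc=best(v>195); (rect if nm=="slide" else ell)(cc,c,z)
# bottle
c=(357,251);B=big(c);print("bottle")
b=cv2.resize(B,None,fx=1.5,fy=1.5);cv2.imwrite("pics/bottle.png",b[:600])
cv2.imwrite("pics/slide.png",cv2.resize(big((218,208)),None,fx=1.4,fy=1.4))
```

```text
puck jar
   ell [104.49 187.44] [526.8 428.    4. ] diam [103.5 110.2]
   ell [103.72 186.95] [527.1 428.2  10. ] diam [77.2 82.3]
puck vial
   ell [406.84 198.05] [ 510.5 -460.7    4. ] diam [103.6 110.3]
   ell [407.82 197.65] [ 510.6 -461.5   10. ] diam [54.1 58. ]
puck bottle
   ell [137.22 247.06] [354.2 320.7   4. ] diam [104.9 110.6]
   rect [354.6 321.1  10. ] sides 74.5 71.7 yaws [ -74.8 -162.7]
puck slide
   ell [288.44 217.04] [ 448.4 -113.3    4. ] diam [105.  105.8]
   rect [ 448.9 -114.5   10. ] sides 93.1 54.4 yaws [ -24.6 -114.7]
jar
   ell [146.6  150.44] [626.8 297.7  56. ] diam [50.1 51.7]
vial
   ell [215.63 139.33] [661.5 100.7  62. ] diam [26.9 27.9]
slide
   rect [464.5  90.6  54. ] sides 26.3 63.5 yaws [ -83.  -172.5]
bottle
```

View pics/bottle.png

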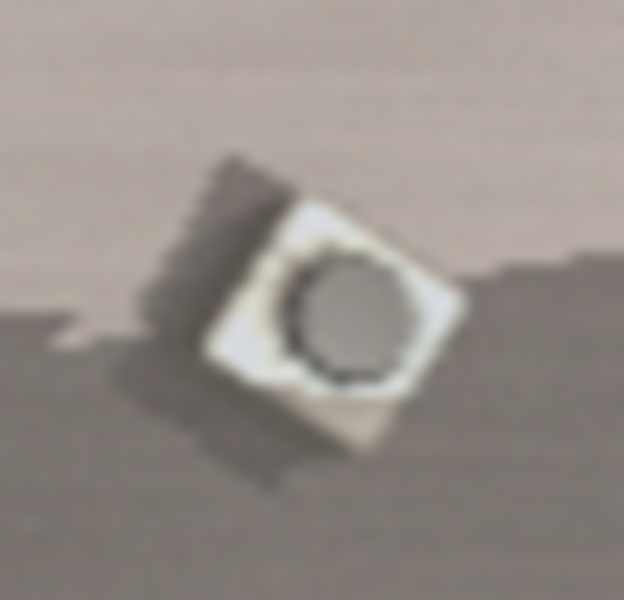

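Run:
```python
from h import *
im=cv2.imread("pics/top0.png");si=cv2.imread("pics/side0.png")
f=lambda p:(np.array(p)/12.+.5/8)-.5+np.array([357,251])-26
W=np.array([back("top",f(p),52) for p in [(205,350),(310,200),(468,303),(365,452)]])
print(W.round(1),W.mean(0)); print(np.degrees(np.arctan2(*(W[1]-W[0])[1::-1])),np.degrees(np.arctan2(*(W[2]-W[1])[1::-1])))
print("cap",back("top",f((355,316)),70))
def rc(x,y,yaw,a,b):
    q=np.array([[a,b],[-a,b],[-a,-b],[a,-b]])/2;c,s=np.cos(yaw),np.sin(yaw);return q@np.array([[c,s],[-s,c]])+[x,y]
def ci(x,y,d): t=np.linspace(0,2*np.pi,40);return np.c_[x+d/2*np.cos(t),y+d/2*np.sin(t)]
bc=W.mean(0)
by=np.arctan2(*(W[1]-W[0])[1::-1])
models=[(ci(627,298,56),0,56),(ci(661,101,32),0,62),(rc(bc[0],bc[1],by,46,46),0,52),(ci(bc[0],bc[1],28),52,70),(rc(464.5,90.6,np.radians(-172.5+180),66,28) ,0,54),
(ci(527,428,108),0,4),(ci(527,428,78),4,10),(ci(510.5,-461,108),0,4),(ci(510.5,-461,54),4,10),(ci(354.5,321,108),0,4),(rc(354.5,321,np.radians(16.3),68,68),4,10),(ci(448.7,-114,108),0,4),(rc(448.7,-114,np.radians(-24.6),90,50),4,10)]
for nm,I,wins in (("top",im,[(148,152),(216,143),(357,251),(218,208),(104,188),(407,198),(138,247),(289,217)]),("side",si,[(150,232),(190,187),(241,213),(322,129),(141,287),(220,293),(285,185)])):
    S=8;B=cv2.resize(I,None,fx=S,fy=S,interpolation=cv2.INTER_CUBIC)
    for xy,z0,z1 in models:
        for z in (z0,z1):
            p=proj(nm,np.c_[xy,np.full(len(xy),z)]);cv2.polylines(B,[np.round((p+.5)*S-.5).astype(int)],True,(0,0,255) if z==z1 else (0,200,0),1)
    cr=[B[max(0,(y-24)*S):(y+24)*S,max(0,(x-24)*S):(x+24)*S] for x,y in wins]
    cr=[cv2.resize(c,(200,200),interpolation=cv2.INTER_AREA) if 0 else cv2.resize(c,(300,300),interpolation=cv2.INTER_AREA) for c in cr]
    while len(cr)<8: cr.append(np.zeros_like(cr[0]))
    g=np.vstack([np.hstack(cr[:4]),np.hstack(cr[4:])])
    cv2.imwrite(f"pics/ov_{nm}.png",cv2.resize(g,(800,400),interpolation=cv2.INTER_AREA))
```

```text
[[ 343.2 -272.8   52. ]
 [ 378.  -297.8   52. ]
 [ 355.  -333.6   52. ]
 [ 320.7 -309.    52. ]] [ 349.23903391 -303.31268156   52.        ]
-35.721301704622626 -122.75043380150075
cap [ 350.66011149 -303.04843076   70.        ]
```

View pics/ov_top.png

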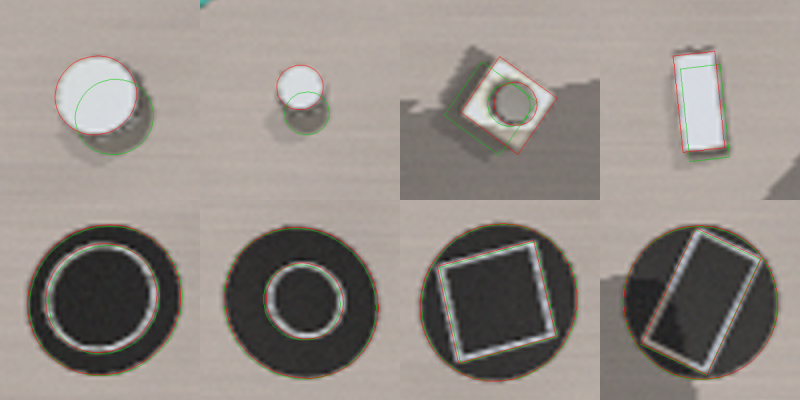

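View pics/ov_side.png

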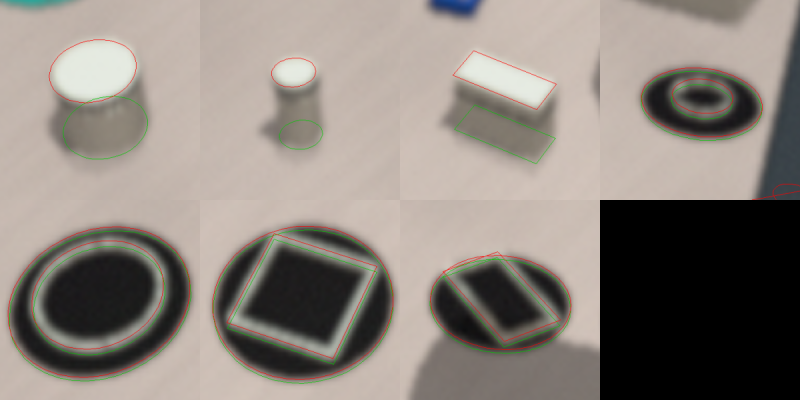

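```bash
cat >> h.py <<'E'
def plan(x,y,z=None,yawdeg=None,s=None,half=False):
    """spin needed (to yaw mod 180, or 90 steps if half), then dp total in tool axes at final yaw"""
    s=s or manip.read_state();p=np.array(s['tool_pos']);r=s['ee_rot'];psi=r[2]
    sp=0
    if yawdeg is not None:
        m=np.pi/2 if half else np.pi
        d=(np.radians(yawdeg)-psi+m/2)%m-m/2; sp=-d; psi=psi+d
    D=np.array([x-p[0],y-p[1]]);dx=D@[np.cos(psi),np.sin(psi)];dy=D@[np.sin(psi),-np.cos(psi)]
    print("t",round(s['time'],2),"pos",p.round(1),"rot",r.round(3),"w",round(s['grip_width'],1),"| spin %.4f dx %.1f dy %.1f"%(sp,dx,dy),"dz(tool) %.1f"%(p[2]-z) if z is not None else "")
E
python3 -c "
from h import *
plan(349.7,-303.2,14,-34.2,half=True)"
```

```text
t 1.0 pos [ 184.9 -518.   218.7] rot [ 3.142 -0.     0.343] w 93.1 | spin -0.6310 dx 270.3 dy 15.6 dz(tool) 204.7
```

Call:
send_rows(
  increments=[
    {"dp": [0, 0, 0.018], "spin": -0.1262},
    {"dp": [0, 0, 0.018], "spin": -0.1262},
    {"dp": [0, 0, 0.018], "spin": -0.1262},
    {"dp": [0, 0, 0.018], "spin": -0.1262},
    {"dp": [0, 0, 0.018], "spin": -0.1262},
    {"dp": [0.03, 0.0017, 0], "spin": 0},
    {"dp": [0.03, 0.0017, 0], "spin": 0},
    {"dp": [0.03, 0.0017, 0], "spin": 0},
    {"dp": [0.03, 0.0017, 0], "spin": 0},
    {"dp": [0.03, 0.0017, 0], "spin": 0},
    {"dp": [0.03, 0.0017, 0], "spin": 0},
    {"dp": [0.03, 0.0017, 0], "spin": 0},
    {"dp": [0.03, 0.0017, 0], "spin": 0},
    {"dp": [0.03, 0.0017, 0], "spin": 0},
    {"dp": [0, 0, 0], "spin": 0},
    {"dp": [0, 0, 0], "spin": 0},
  ],
  fingers=1,
  newtons=15,
)

```text
time: 2.6
tool_pos: [349.6, -303.2, 128.7]
ee_rot: [3.141, 0.0, 0.975]
wrist_force: [0.1, -0.7, 0.5]
grip_width: 92.8
```

```bash
python3 -c "
from h import *
plan(349.7,-303.2,14,-34.2,half=True)"
```

```text
t 2.6 pos [ 349.6 -303.2  128.7] rot [3.141 0.    0.975] w 92.8 | spin 0.0013 dx 0.1 dy 0.1 dz(tool) 114.7
```

Call:
send_rows(
  increments=[
    {"dp": [0, 0, 0.02]},
    {"dp": [0, 0, 0.02]},
    {"dp": [0, 0, 0.02]},
    {"dp": [0, 0, 0.02]},
    {"dp": [0, 0, 0.02]},
    {"dp": [0, 0, 0.01]},
    {"dp": [0, 0, 0.0047]},
    {"dp": [0, 0, 0]},
    {"dp": [0, 0, 0]},
  ],
)

```text
invalid input
```

Call:
send_rows(
  increments=[
    {"dp": [0, 0, 0]},
    {"dp": [0, 0, 0]},
    {"dp": [0, 0, 0]},
    {"dp": [0, 0, 0]},
    {"dp": [0, 0, 0]},
    {"dp": [0, 0, 0]},
    {"dp": [0, 0, 0]},
    {"dp": [0, 0, 0]},
    {"dp": [0, 0, 0]},
    {"dp": [0, 0, 0]},
  ],
  fingers=0,
  newtons=15,
)

```text
invalid input
```

Call:
send_rows(
  increments=[
    {"dp": [0, 0, 0.02], "spin": 0},
    {"dp": [0, 0, 0.02], "spin": 0},
    {"dp": [0, 0, 0.02], "spin": 0},
    {"dp": [0, 0, 0.02], "spin": 0},
    {"dp": [0, 0, 0.02], "spin": 0},
    {"dp": [0, 0, 0.01], "spin": 0},
    {"dp": [0, 0, 0.0047], "spin": 0},
    {"dp": [0, 0, 0], "spin": 0},
    {"dp": [0, 0, 0], "spin": 0},
  ],
)

```text
time: 3.5
tool_pos: [349.5, -303.8, 14.6]
ee_rot: [3.141, 0.0, 0.974]
wrist_force: [-0.0, -0.0, -0.8]
grip_width: 92.8
```

Call:
send_rows(
  increments=[
    {"dp": [0, 0, 0], "spin": 0},
    {"dp": [0, 0, 0], "spin": 0},
    {"dp": [0, 0, 0], "spin": 0},
    {"dp": [0, 0, 0], "spin": 0},
    {"dp": [0, 0, 0], "spin": 0},
    {"dp": [0, 0, 0], "spin": 0},
    {"dp": [0, 0, 0], "spin": 0},
    {"dp": [0, 0, 0], "spin": 0},
    {"dp": [0, 0, 0], "spin": 0},
    {"dp": [0, 0, 0], "spin": 0},
  ],
  fingers=0,
  newtons=15,
)

```text
time: 4.5
tool_pos: [349.4, -303.4, 13.9]
ee_rot: [3.141, 0.0, 0.974]
wrist_force: [0.5, -0.3, -0.3]
grip_width: 46.2
```

```bash
python3 -c "
from h import *
plan(354.5,321,18.5,16.3,half=True)
s=manip.read_state();print(s['wrist_force'])
cv2.imwrite('pics/g1.png',cv2.cvtColor(manip.grab_frame('top'),cv2.COLOR_RGB2BGR))"
```

```text
t 4.5 pos [ 349.4 -303.4   13.9] rot [3.141 0.    0.974] w 46.2 | spin 0.6893 dx 180.1 dy -597.8 dz(tool) -4.6
[ 0.46644538 -0.31201868 -0.29563156]
```

View pics/g1.png

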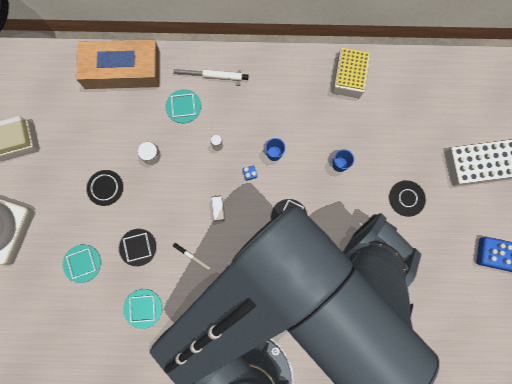

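Call:
send_rows(
  increments=[
    {"dp": [0, 0, -0.005], "spin": 0},
    {"dp": [0, 0, -0.015], "spin": 0},
    {"dp": [0, 0, -0.015], "spin": 0.0985},
    {"dp": [0, 0, -0.015], "spin": 0.0985},
    {"dp": [0, 0, -0.015], "spin": 0.0985},
    {"dp": [0, 0, -0.015], "spin": 0.0985},
    {"dp": [0, 0, -0.015], "spin": 0.0985},
    {"dp": [0, 0, -0.01], "spin": 0.0985},
    {"dp": [0, 0, -0.005], "spin": 0.0983},
    {"dp": [0, 0, 0], "spin": 0},
  ],
)

```text
time: 5.55
tool_pos: [349.4, -303.4, 124.7]
ee_rot: [3.141, -0.0, 0.283]
wrist_force: [-0.4, -0.1, -1.6]
grip_width: 45.7
```

Call:
send_rows(
  increments=[
    {"dp": [0.005, -0.0155, 0], "spin": 0},
    {"dp": [0.009, -0.03, 0], "spin": 0},
    {"dp": [0.009, -0.03, 0], "spin": 0},
    {"dp": [0.009, -0.03, 0], "spin": 0},
    {"dp": [0.009, -0.03, 0], "spin": 0},
    {"dp": [0.009, -0.03, 0], "spin": 0},
    {"dp": [0.009, -0.03, 0], "spin": 0},
    {"dp": [0.009, -0.03, 0], "spin": 0},
    {"dp": [0.009, -0.03, 0], "spin": 0},
    {"dp": [0.009, -0.03, 0], "spin": 0},
    {"dp": [0.009, -0.03, 0], "spin": 0},
    {"dp": [0.009, -0.03, 0], "spin": 0},
    {"dp": [0.009, -0.03, 0], "spin": 0},
    {"dp": [0.009, -0.03, 0], "spin": 0},
    {"dp": [0.009, -0.03, 0], "spin": 0},
    {"dp": [0.009, -0.03, 0], "spin": 0},
    {"dp": [0.009, -0.03, 0], "spin": 0},
    {"dp": [0.009, -0.03, 0], "spin": 0},
    {"dp": [0.009, -0.03, 0], "spin": 0},
    {"dp": [0.009, -0.03, 0], "spin": 0},
  ],
)

```text
time: 7.55
tool_pos: [352.3, 309.3, 123.4]
ee_rot: [3.141, 0.001, 0.288]
wrist_force: [1.5, -0.1, -1.1]
grip_width: 46.0
```

Call:
send_rows(
  increments=[
    {"dp": [0.004, -0.0123, 0], "spin": 0},
    {"dp": [0, 0, 0], "spin": 0},
    {"dp": [0, 0, 0], "spin": 0},
  ],
)

```text
time: 7.85
tool_pos: [353.5, 320.2, 123.5]
ee_rot: [3.141, 0.001, 0.286]
wrist_force: [1.0, 0.4, -0.7]
grip_width: 45.9
```

```bash
python3 -c "
from h import *
plan(354.5,321,18.5,16.3,half=True)
cv2.imwrite('pics/g2.png',cv2.cvtColor(manip.grab_frame('side'),cv2.COLOR_RGB2BGR))"
```

```text
t 7.85 pos [353.5 320.2 123.5] rot [3.141e+00 1.000e-03 2.860e-01] w 45.9 | spin 0.0013 dx 1.2 dy -0.5 dz(tool) 105.0
```

View pics/g2.png

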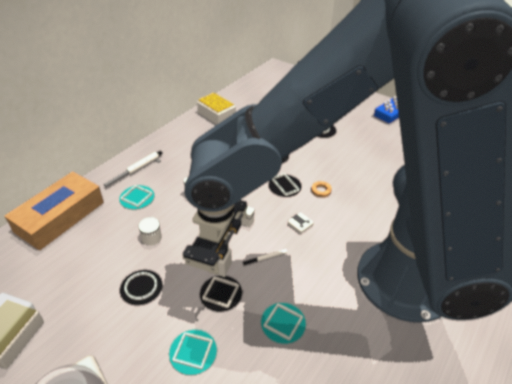

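Call:
send_rows(
  increments=[
    {"dp": [0.0012, -0.0005, 0.01], "spin": 0},
    {"dp": [0, 0, 0.018], "spin": 0},
    {"dp": [0, 0, 0.018], "spin": 0},
    {"dp": [0, 0, 0.018], "spin": 0},
    {"dp": [0, 0, 0.014], "spin": 0},
    {"dp": [0, 0, 0.01], "spin": 0},
    {"dp": [0, 0, 0.006], "spin": 0},
    {"dp": [0, 0, 0.004], "spin": 0},
    {"dp": [0, 0, 0.003], "spin": 0},
    {"dp": [0, 0, 0.002], "spin": 0},
    {"dp": [0, 0, 0.001], "spin": 0},
    {"dp": [0, 0, 0], "spin": 0},
    {"dp": [0, 0, 0], "spin": 0},
  ],
)

```text
time: 9.2
tool_pos: [355.4, 321.9, 20.1]
ee_rot: [-3.141, -0.0, 0.285]
wrist_force: [0.3, 0.5, -1.6]
grip_width: 45.6
```

```bash
python3 -c "
from h import *
plan(354.5,321,18.2,16.3,half=True)
cv2.imwrite('pics/g3.png',cv2.cvtColor(manip.grab_frame('side')[200:340,130:300],cv2.COLOR_RGB2BGR).repeat(4,0).repeat(4,1))"
```

```text
t 9.2 pos [355.4 321.9  20.1] rot [-3.141 -0.     0.285] w 45.6 | spin 0.0001 dx -1.1 dy 0.6 dz(tool) 1.9
```

View pics/g3.png

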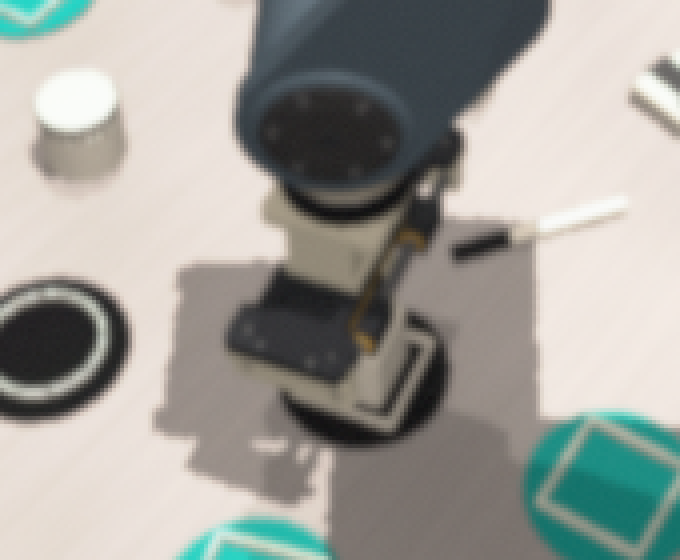

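Call:
send_rows(
  increments=[
    {"dp": [-0.001, 0.0006, 0.001], "spin": 0},
    {"dp": [0, 0, 0.0008], "spin": 0},
    {"dp": [0, 0, 0], "spin": 0},
    {"dp": [0, 0, 0], "spin": 0},
  ],
)

```text
time: 9.65
tool_pos: [354.5, 321.0, 18.1]
ee_rot: [3.142, -0.0, 0.285]
wrist_force: [-0.5, -0.2, -2.0]
grip_width: 45.6
```

Call:
send_rows(
  increments=[
    {"dp": [0, 0, 0], "spin": 0},
    {"dp": [0, 0, 0], "spin": 0},
    {"dp": [0, 0, 0], "spin": 0},
    {"dp": [0, 0, 0], "spin": 0},
    {"dp": [0, 0, 0], "spin": 0},
    {"dp": [0, 0, 0], "spin": 0},
    {"dp": [0, 0, 0], "spin": 0},
  ],
  fingers=1,
)

```text
time: 10.35
tool_pos: [354.5, 321.0, 18.1]
ee_rot: [3.142, -0.0, 0.285]
wrist_force: [-0.2, 0.2, -0.1]
grip_width: 92.3
```

```bash
python3 -c "
from h import *
plan(627,298,14)"
```

```text
t 10.35 pos [354.5 321.   18.1] rot [ 3.142 -0.     0.285] w 92.3 | spin 0.0000 dx 255.1 dy 98.5 dz(tool) 4.1
```

Call:
send_rows(
  increments=[
    {"dp": [0, 0, -0.01], "spin": 0},
    {"dp": [0, 0, -0.02], "spin": 0},
    {"dp": [0, 0, -0.02], "spin": 0},
    {"dp": [0, 0, -0.03], "spin": 0},
    {"dp": [0, 0, -0.03], "spin": 0},
    {"dp": [0.0255, 0.0098, 0], "spin": 0},
    {"dp": [0.0255, 0.0098, 0], "spin": 0},
    {"dp": [0.0255, 0.0098, 0], "spin": 0},
    {"dp": [0.0255, 0.0098, 0], "spin": 0},
    {"dp": [0.0255, 0.0098, 0], "spin": 0},
    {"dp": [0.0255, 0.0098, 0], "spin": 0},
    {"dp": [0.0255, 0.0098, 0], "spin": 0},
    {"dp": [0.0255, 0.0098, 0], "spin": 0},
    {"dp": [0.0255, 0.0098, 0], "spin": 0},
    {"dp": [0.0255, 0.01, 0], "spin": 0},
    {"dp": [0, 0, 0], "spin": 0},
    {"dp": [0, 0, 0], "spin": 0},
  ],
)

```text
time: 12.05
tool_pos: [626.5, 298.1, 128.3]
ee_rot: [-3.142, 0.001, 0.284]
wrist_force: [-1.1, 0.6, -0.9]
grip_width: 92.6
```

```bash
python3 -c "
from h import *
plan(627,298,14)
cv2.imwrite('pics/g4.png',cv2.cvtColor(manip.grab_frame('side'),cv2.COLOR_RGB2BGR))"
```

```text
t 12.05 pos [626.5 298.1 128.3] rot [-3.142e+00  1.000e-03  2.840e-01] w 92.6 | spin 0.0000 dx 0.4 dy 0.2 dz(tool) 114.3
```

View pics/g4.png

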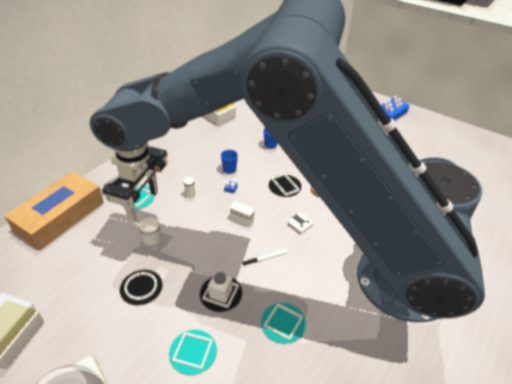

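Call:
send_rows(
  increments=[
    {"dp": [0.0004, 0.0002, 0.02], "spin": 0},
    {"dp": [0, 0, 0.02], "spin": 0},
    {"dp": [0, 0, 0.02], "spin": 0},
    {"dp": [0, 0, 0.02], "spin": 0},
    {"dp": [0, 0, 0.02], "spin": 0},
    {"dp": [0, 0, 0.01], "spin": 0},
    {"dp": [0, 0, 0.0043], "spin": 0},
    {"dp": [0, 0, 0], "spin": 0},
    {"dp": [0, 0, 0], "spin": 0},
  ],
)

```text
time: 13.0
tool_pos: [627.6, 298.5, 14.9]
ee_rot: [-3.141, -0.001, 0.285]
wrist_force: [-0.7, -0.1, 0.3]
grip_width: 92.9
```

Call:
send_rows(
  increments=[
    {"dp": [0, 0, 0], "spin": 0},
    {"dp": [0, 0, 0], "spin": 0},
    {"dp": [0, 0, 0], "spin": 0},
    {"dp": [0, 0, 0], "spin": 0},
    {"dp": [0, 0, 0], "spin": 0},
    {"dp": [0, 0, 0], "spin": 0},
    {"dp": [0, 0, 0], "spin": 0},
    {"dp": [0, 0, 0], "spin": 0},
    {"dp": [0, 0, 0], "spin": 0},
  ],
  fingers=0,
)

```text
time: 13.9
tool_pos: [627.3, 298.1, 13.9]
ee_rot: [3.142, -0.0, 0.284]
wrist_force: [-0.7, -1.5, 1.6]
grip_width: 55.6
```

```bash
python3 -c "
from h import *
plan(527,428,18.2)"
```

```text
t 13.9 pos [627.3 298.1  13.9] rot [ 3.142 -0.     0.284] w 55.6 | spin 0.0000 dx -59.9 dy -152.8 dz(tool) -4.3
```

Call:
send_rows(
  increments=[
    {"dp": [0, 0, -0.005], "spin": 0},
    {"dp": [0, 0, -0.015], "spin": 0},
    {"dp": [0, 0, -0.02], "spin": 0},
    {"dp": [0, 0, -0.02], "spin": 0},
    {"dp": [-0.004, -0.0105, -0.01], "spin": 0},
    {"dp": [-0.0086, -0.022, 0], "spin": 0},
    {"dp": [-0.0086, -0.022, 0], "spin": 0},
    {"dp": [-0.0086, -0.022, 0], "spin": 0},
    {"dp": [-0.0086, -0.022, 0], "spin": 0},
    {"dp": [-0.0086, -0.022, 0], "spin": 0},
    {"dp": [-0.0086, -0.022, 0], "spin": 0},
    {"dp": [-0.0043, -0.0103, 0], "spin": 0},
    {"dp": [0, 0, 0], "spin": 0},
    {"dp": [0, 0, 0], "spin": 0},
    {"dp": [0, 0, 0], "spin": 0},
  ],
)

```text
time: 15.4
tool_pos: [527.5, 427.3, 83.9]
ee_rot: [3.141, -0.0, 0.284]
wrist_force: [1.3, 0.1, 0.1]
grip_width: 56.0
```

```bash
python3 -c "
from h import *
plan(527,428,18.2)
cv2.imwrite('pics/g5.png',cv2.cvtColor(manip.grab_frame('side'),cv2.COLOR_RGB2BGR))"
```

```text
t 15.4 pos [527.5 427.3  83.9] rot [ 3.141 -0.     0.284] w 56.0 | spin 0.0000 dx -0.3 dy -0.9 dz(tool) 65.7
```

View pics/g5.png

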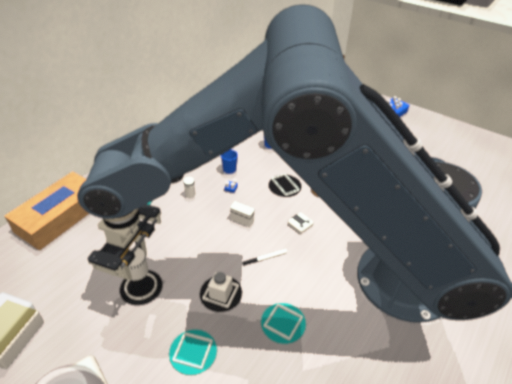

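Jar hangs upright over its puck (140,287). Lowering.

Call:
send_rows(
  increments=[
    {"dp": [-0.0003, -0.0006, 0.01], "spin": 0},
    {"dp": [0, 0, 0.015], "spin": 0},
    {"dp": [0, 0, 0.014], "spin": 0},
    {"dp": [0, 0, 0.01], "spin": 0},
    {"dp": [0, 0, 0.006], "spin": 0},
    {"dp": [0, 0, 0.004], "spin": 0},
    {"dp": [0, 0, 0.003], "spin": 0},
    {"dp": [0, 0, 0.002], "spin": 0},
    {"dp": [0, 0, 0.001], "spin": 0},
    {"dp": [0, 0, 0.0005], "spin": 0},
    {"dp": [0, 0, 0], "spin": 0},
    {"dp": [0, 0, 0], "spin": 0},
  ],
)

```text
time: 16.65
tool_pos: [526.5, 428.6, 18.5]
ee_rot: [-3.141, -0.0, 0.284]
wrist_force: [0.4, 0.2, -1.5]
grip_width: 55.7
```

```bash
python3 -c "
from h import *
plan(527,428,18.2)"
```

```text
t 16.65 pos [526.5 428.6  18.5] rot [-3.141 -0.     0.284] w 55.7 | spin 0.0000 dx 0.3 dy 0.7 dz(tool) 0.3
```

Call:
send_rows(
  increments=[
    {"dp": [0, 0, 0.0004], "spin": 0},
    {"dp": [0, 0, 0], "spin": 0},
  ],
)

```text
time: 16.85
tool_pos: [526.4, 428.6, 18.0]
ee_rot: [-3.142, -0.0, 0.284]
wrist_force: [-0.6, 0.2, -1.9]
grip_width: 55.5
```

Call:
send_rows(
  increments=[
    {"dp": [0, 0, 0], "spin": 0},
    {"dp": [0, 0, 0], "spin": 0},
    {"dp": [0, 0, 0], "spin": 0},
    {"dp": [0, 0, 0], "spin": 0},
    {"dp": [0, 0, 0], "spin": 0},
    {"dp": [0, 0, 0], "spin": 0},
  ],
  fingers=1,
)

```text
time: 17.45
tool_pos: [526.4, 428.5, 17.9]
ee_rot: [-3.142, -0.0, 0.284]
wrist_force: [-0.5, -0.1, -0.3]
grip_width: 92.3
```

```bash
python3 -c "
from h import *
plan(464.5,90.6,14,7.5)"
```

```text
t 17.45 pos [526.4 428.5  17.9] rot [-3.142 -0.     0.284] w 92.3 | spin 0.1535 dx -105.5 dy 327.0 dz(tool) 3.9
```

Call:
send_rows(
  increments=[
    {"dp": [0, 0, -0.01], "spin": 0},
    {"dp": [0, 0, -0.02], "spin": 0},
    {"dp": [0, 0, -0.03], "spin": 0},
    {"dp": [0, 0, -0.03], "spin": 0},
    {"dp": [0, 0, -0.02], "spin": 0.0768},
    {"dp": [0, 0, 0], "spin": 0.0767},
    {"dp": [-0.0088, 0.02725, 0], "spin": 0},
    {"dp": [-0.0088, 0.02725, 0], "spin": 0},
    {"dp": [-0.0088, 0.02725, 0], "spin": 0},
    {"dp": [-0.0088, 0.02725, 0], "spin": 0},
    {"dp": [-0.0088, 0.02725, 0], "spin": 0},
    {"dp": [-0.0088, 0.02725, 0], "spin": 0},
    {"dp": [-0.0088, 0.02725, 0], "spin": 0},
    {"dp": [-0.0088, 0.02725, 0], "spin": 0},
    {"dp": [-0.0088, 0.02725, 0], "spin": 0},
    {"dp": [-0.0088, 0.02725, 0], "spin": 0},
    {"dp": [-0.0088, 0.02725, 0], "spin": 0},
    {"dp": [-0.0088, 0.02725, 0], "spin": 0},
    {"dp": [0, 0, 0], "spin": 0},
    {"dp": [0, 0, 0], "spin": 0},
  ],
)

```text
time: 19.45
tool_pos: [464.8, 90.5, 128.6]
ee_rot: [-3.141, -0.001, 0.13]
wrist_force: [-0.1, -0.2, -0.5]
grip_width: 93.2
```

```bash
python3 -c "
from h import *
plan(464.5,90.6,14,7.5)
a=[cv2.cvtColor(manip.grab_frame(n),cv2.COLOR_RGB2BGR) for n in('top','side')]
cv2.imwrite('pics/g6.png',cv2.resize(np.hstack(a),(800,300)))"
```

```text
t 19.45 pos [464.8  90.5 128.6] rot [-3.141e+00 -1.000e-03  1.300e-01] w 93.2 | spin -0.0012 dx -0.3 dy -0.2 dz(tool) 114.6
```

View pics/g6.png

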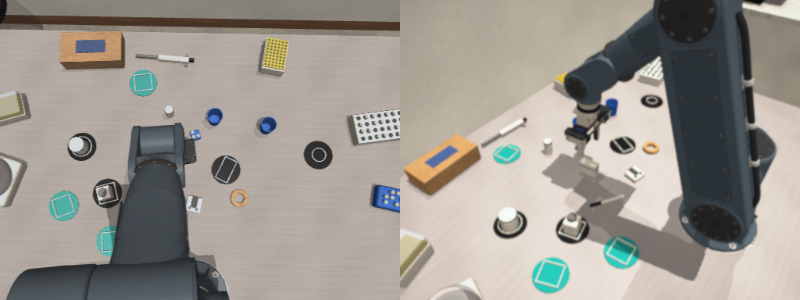

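Jar and bottle stand in their pucks; the slide box is directly below the gripper.

Call:
send_rows(
  increments=[
    {"dp": [-0.0003, 0, 0.02], "spin": 0},
    {"dp": [0, 0, 0.02], "spin": 0},
    {"dp": [0, 0, 0.02], "spin": 0},
    {"dp": [0, 0, 0.02], "spin": 0},
    {"dp": [0, 0, 0.02], "spin": 0},
    {"dp": [0, 0, 0.01], "spin": 0},
    {"dp": [0, 0, 0.0045], "spin": 0},
    {"dp": [0, 0, 0], "spin": 0},
    {"dp": [0, 0, 0], "spin": 0},
  ],
)

```text
time: 20.45
tool_pos: [464.6, 90.7, 14.1]
ee_rot: [3.142, -0.001, 0.131]
wrist_force: [-0.4, -0.1, 0.4]
grip_width: 93.0
```

Call:
send_rows(
  increments=[
    {"dp": [0, 0, 0], "spin": 0},
    {"dp": [0, 0, 0], "spin": 0},
    {"dp": [0, 0, 0], "spin": 0},
    {"dp": [0, 0, 0], "spin": 0},
    {"dp": [0, 0, 0], "spin": 0},
    {"dp": [0, 0, 0], "spin": 0},
    {"dp": [0, 0, 0], "spin": 0},
    {"dp": [0, 0, 0], "spin": 0},
    {"dp": [0, 0, 0], "spin": 0},
    {"dp": [0, 0, 0], "spin": 0},
    {"dp": [0, 0, 0], "spin": 0},
  ],
  fingers=0,
)

```text
time: 21.55
tool_pos: [464.1, 90.5, 13.4]
ee_rot: [-3.142, 0.0, 0.131]
wrist_force: [-0.0, -0.3, 0.1]
grip_width: 27.8
```

```bash
python3 -c "
from h import *
plan(448.7,-114,18.2,-25)"
```

```text
t 21.55 pos [464.1  90.5  13.4] rot [-3.142  0.     0.131] w 27.8 | spin 0.5673 dx 72.5 dy 191.9 dz(tool) -4.8
```

Call:
send_rows(
  increments=[
    {"dp": [0, 0, -0.005], "spin": 0},
    {"dp": [0, 0, -0.015], "spin": 0},
    {"dp": [0, 0, -0.02], "spin": 0.1135},
    {"dp": [0, 0, -0.02], "spin": 0.1135},
    {"dp": [0, 0, -0.015], "spin": 0.1135},
    {"dp": [0, 0, -0.01], "spin": 0.1135},
    {"dp": [0, 0, -0.005], "spin": 0.1133},
    {"dp": [0.0045, 0.012, 0], "spin": 0},
    {"dp": [0.0091, 0.024, 0], "spin": 0},
    {"dp": [0.0091, 0.024, 0], "spin": 0},
    {"dp": [0.0091, 0.024, 0], "spin": 0},
    {"dp": [0.0091, 0.024, 0], "spin": 0},
    {"dp": [0.0091, 0.024, 0], "spin": 0},
    {"dp": [0.0091, 0.024, 0], "spin": 0},
    {"dp": [0.0091, 0.024, 0], "spin": 0},
    {"dp": [0.0043, 0.0119, 0], "spin": 0},
    {"dp": [0, 0, 0], "spin": 0},
    {"dp": [0, 0, 0], "spin": 0},
    {"dp": [0, 0, 0], "spin": 0},
  ],
)

```text
time: 23.45
tool_pos: [448.7, -113.2, 103.3]
ee_rot: [-3.141, 0.0, -0.435]
wrist_force: [0.4, -0.0, -0.9]
grip_width: 27.5
```

```bash
python3 -c "
from h import *
plan(448.7,-114,18.2,-25)
a=[cv2.cvtColor(manip.grab_frame(n),cv2.COLOR_RGB2BGR) for n in('top','side')]
cv2.imwrite('pics/g7.png',cv2.resize(a[1][100:250,190:390],(800,600)))"
```

```text
t 23.45 pos [ 448.7 -113.2  103.3] rot [-3.141  0.    -0.435] w 27.5 | spin 0.0015 dx 0.4 dy 0.7 dz(tool) 85.1
```

View pics/g7.png

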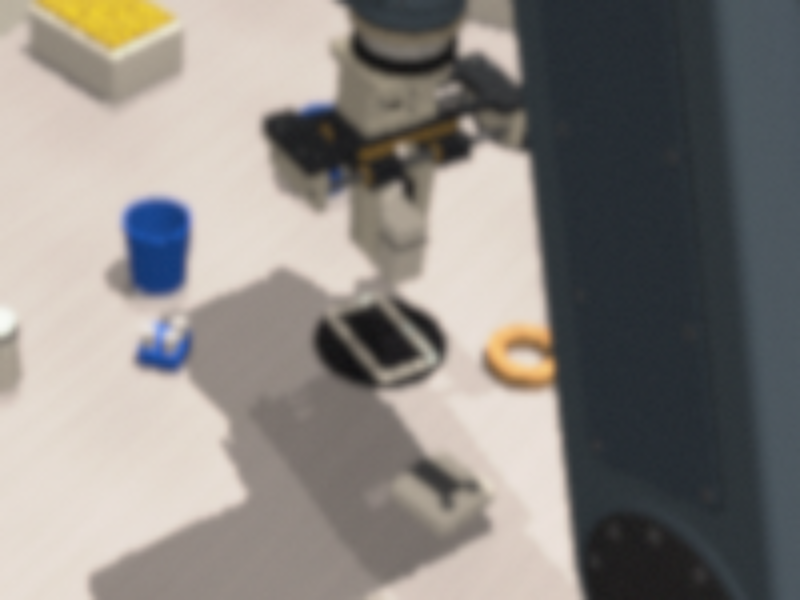

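Call:
send_rows(
  increments=[
    {"dp": [0.0003, 0.0005, 0.01], "spin": 0},
    {"dp": [0, 0, 0.018], "spin": 0},
    {"dp": [0, 0, 0.018], "spin": 0},
    {"dp": [0, 0, 0.014], "spin": 0},
    {"dp": [0, 0, 0.01], "spin": 0},
    {"dp": [0, 0, 0.006], "spin": 0},
    {"dp": [0, 0, 0.004], "spin": 0},
    {"dp": [0, 0, 0.0025], "spin": 0},
    {"dp": [0, 0, 0.0015], "spin": 0},
    {"dp": [0, 0, 0.0008], "spin": 0},
    {"dp": [0, 0, 0], "spin": 0},
    {"dp": [0, 0, 0], "spin": 0},
    {"dp": [0, 0, 0], "spin": 0},
  ],
)

```text
time: 24.85
tool_pos: [448.9, -114.7, 18.8]
ee_rot: [-3.142, -0.0, -0.436]
wrist_force: [0.6, -1.1, -1.9]
grip_width: 27.6
```

```bash
python3 -c "
from h import *
plan(448.7,-114,17.8,-25)"
```

```text
t 24.85 pos [ 448.9 -114.7   18.8] rot [-3.142 -0.    -0.436] w 27.6 | spin 0.0000 dx -0.5 dy -0.5 dz(tool) 1.0
```

Call:
send_rows(
  increments=[
    {"dp": [-0.0003, -0.0005, 0.0005], "spin": 0},
    {"dp": [0, 0, 0.0005], "spin": 0},
    {"dp": [0, 0, 0], "spin": 0},
    {"dp": [0, 0, 0], "spin": 0},
  ],
)

```text
time: 25.25
tool_pos: [448.8, -114.0, 17.6]
ee_rot: [-3.142, 0.0, -0.436]
wrist_force: [0.2, 0.1, -0.9]
grip_width: 27.9
```

Call:
send_rows(
  increments=[
    {"dp": [0, 0, 0], "spin": 0},
    {"dp": [0, 0, 0], "spin": 0},
    {"dp": [0, 0, 0], "spin": 0},
    {"dp": [0, 0, 0], "spin": 0},
    {"dp": [0, 0, 0], "spin": 0},
    {"dp": [0, 0, 0], "spin": 0},
    {"dp": [0, 0, 0], "spin": 0},
    {"dp": [0, 0, 0], "spin": 0},
  ],
  fingers=1,
)

```text
time: 26.05
tool_pos: [448.8, -114.1, 17.6]
ee_rot: [-3.142, -0.0, -0.436]
wrist_force: [-0.1, -0.3, 0.7]
grip_width: 87.4
```

```bash
python3 -c "
from h import *
plan(661.3,100.9,14)"
```

```text
t 26.05 pos [ 448.8 -114.1   17.6] rot [-3.142 -0.    -0.436] w 87.4 | spin 0.0000 dx 101.7 dy -284.6 dz(tool) 3.6
```

Call:
send_rows(
  increments=[
    {"dp": [0, 0, -0.01], "spin": 0},
    {"dp": [0, 0, -0.02], "spin": 0},
    {"dp": [0, 0, -0.03], "spin": 0},
    {"dp": [0, 0, -0.03], "spin": 0},
    {"dp": [0, 0, -0.02], "spin": 0},
    {"dp": [0.0102, -0.02846, 0], "spin": 0},
    {"dp": [0.0102, -0.02846, 0], "spin": 0},
    {"dp": [0.0102, -0.02846, 0], "spin": 0},
    {"dp": [0.0102, -0.02846, 0], "spin": 0},
    {"dp": [0.0102, -0.02846, 0], "spin": 0},
    {"dp": [0.0102, -0.02846, 0], "spin": 0},
    {"dp": [0.0102, -0.02846, 0], "spin": 0},
    {"dp": [0.0102, -0.02846, 0], "spin": 0},
    {"dp": [0.0102, -0.02846, 0], "spin": 0},
    {"dp": [0.0102, -0.02846, 0], "spin": 0},
    {"dp": [0, 0, 0], "spin": 0},
    {"dp": [0, 0, 0], "spin": 0},
  ],
)

```text
time: 27.75
tool_pos: [661.2, 100.9, 127.8]
ee_rot: [3.141, 0.0, -0.436]
wrist_force: [-0.4, 0.1, -0.0]
grip_width: 92.9
```

```bash
python3 -c "
from h import *
plan(661.3,100.9,14)
a=[cv2.cvtColor(manip.grab_frame(n),cv2.COLOR_RGB2BGR) for n in('top','side')]
cv2.imwrite('pics/g8.png',cv2.resize(np.hstack(a),(800,300)))"
```

```text
t 27.75 pos [661.2 100.9 127.8] rot [ 3.141  0.    -0.436] w 92.9 | spin 0.0000 dx 0.1 dy -0.0 dz(tool) 113.8
```

View pics/g8.png

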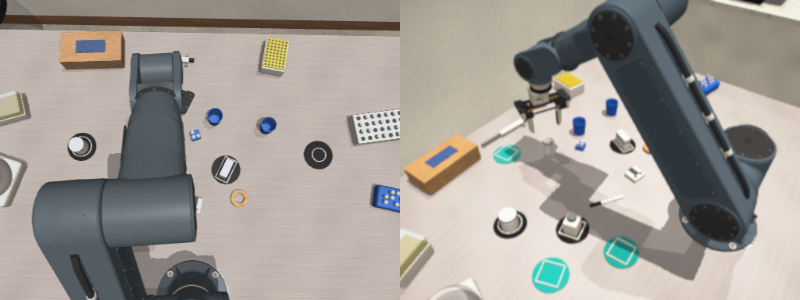

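The slide box is seated in its puck, and the vial is below the gripper.

Call:
send_rows(
  increments=[
    {"dp": [0, 0, 0.02], "spin": 0},
    {"dp": [0, 0, 0.02], "spin": 0},
    {"dp": [0, 0, 0.02], "spin": 0},
    {"dp": [0, 0, 0.02], "spin": 0},
    {"dp": [0, 0, 0.02], "spin": 0},
    {"dp": [0, 0, 0.01], "spin": 0},
    {"dp": [0, 0, 0.0038], "spin": 0},
    {"dp": [0, 0, 0], "spin": 0},
    {"dp": [0, 0, 0], "spin": 0},
  ],
)

```text
time: 28.75
tool_pos: [662.0, 100.7, 14.9]
ee_rot: [-3.141, -0.001, -0.436]
wrist_force: [-0.8, 0.2, -0.5]
grip_width: 93.3
```

Call:
send_rows(
  increments=[
    {"dp": [0, 0, 0], "spin": 0},
    {"dp": [0, 0, 0], "spin": 0},
    {"dp": [0, 0, 0], "spin": 0},
    {"dp": [0, 0, 0], "spin": 0},
    {"dp": [0, 0, 0], "spin": 0},
    {"dp": [0, 0, 0], "spin": 0},
    {"dp": [0, 0, 0], "spin": 0},
    {"dp": [0, 0, 0], "spin": 0},
    {"dp": [0, 0, 0], "spin": 0},
    {"dp": [0, 0, 0], "spin": 0},
    {"dp": [0, 0, 0], "spin": 0},
  ],
  fingers=0,
)

```text
time: 29.85
tool_pos: [661.5, 100.8, 13.8]
ee_rot: [3.142, 0.0, -0.436]
wrist_force: [0.5, 0.3, -0.4]
grip_width: 31.6
```

```bash
python3 -c "
from h import *
plan(510.6,-461,18)"
```

```text
t 29.85 pos [661.5 100.8  13.8] rot [ 3.142  0.    -0.436] w 31.6 | spin 0.0000 dx 100.7 dy 572.9 dz(tool) -4.2
```

Call:
send_rows(
  increments=[
    {"dp": [0, 0, -0.005], "spin": 0},
    {"dp": [0, 0, -0.015], "spin": 0},
    {"dp": [0, 0, -0.025], "spin": 0},
    {"dp": [0, 0, -0.025], "spin": 0},
    {"dp": [0, 0, -0.025], "spin": 0},
    {"dp": [0, 0, -0.025], "spin": 0},
    {"dp": [0, 0, -0.015], "spin": 0},
    {"dp": [0, 0, -0.005], "spin": 0},
    {"dp": [0.0007, 0.0009, 0], "spin": 0},
  ],
)

```text
time: 30.75
tool_pos: [661.8, 99.7, 154.3]
ee_rot: [-3.141, -0.001, -0.436]
wrist_force: [-0.6, -0.0, -0.2]
grip_width: 31.9
```

Call:
send_rows(
  increments=[
    {"dp": [0.0025, 0.0143, 0], "spin": 0},
    {"dp": [0.005, 0.0286, 0], "spin": 0},
    {"dp": [0.005, 0.0286, 0], "spin": 0},
    {"dp": [0.005, 0.0286, 0], "spin": 0},
    {"dp": [0.005, 0.0286, 0], "spin": 0},
    {"dp": [0.005, 0.0286, 0], "spin": 0},
    {"dp": [0.005, 0.0286, 0], "spin": 0},
    {"dp": [0.005, 0.0286, 0], "spin": 0},
    {"dp": [0.005, 0.0286, 0], "spin": 0},
    {"dp": [0.005, 0.0286, 0], "spin": 0},
    {"dp": [0.005, 0.0286, 0], "spin": 0},
    {"dp": [0.005, 0.0286, 0], "spin": 0},
    {"dp": [0.005, 0.0286, 0], "spin": 0},
    {"dp": [0.005, 0.0286, 0], "spin": 0},
    {"dp": [0.005, 0.0286, 0], "spin": 0},
    {"dp": [0.005, 0.0286, 0], "spin": 0},
    {"dp": [0.005, 0.0286, 0], "spin": 0},
    {"dp": [0.005, 0.0286, 0], "spin": 0},
    {"dp": [0.005, 0.0286, 0], "spin": 0},
    {"dp": [0.005, 0.0286, 0], "spin": 0},
  ],
)

```text
time: 32.75
tool_pos: [512.6, -448.3, 152.4]
ee_rot: [-3.141, 0.002, -0.437]
wrist_force: [-0.5, 0.1, -0.8]
grip_width: 31.3
```

Call:
send_rows(
  increments=[
    {"dp": [0.0025, 0.0143, 0], "spin": 0},
    {"dp": [0, 0, 0], "spin": 0},
    {"dp": [0, 0, 0], "spin": 0},
    {"dp": [0, 0, 0], "spin": 0},
  ],
)

```text
time: 33.15
tool_pos: [511.0, -459.8, 153.7]
ee_rot: [-3.141, 0.0, -0.435]
wrist_force: [0.1, 0.1, -0.5]
grip_width: 31.9
```

```bash
python3 -c "
from h import *
plan(510.6,-461,18)
a=[cv2.cvtColor(manip.grab_frame(n),cv2.COLOR_RGB2BGR) for n in('top','side')]
cv2.imwrite('pics/g9.png',cv2.resize(np.hstack(a),(800,300)))"
```

```text
t 33.15 pos [ 511.  -459.8  153.7] rot [-3.141  0.    -0.435] w 31.9 | spin 0.0000 dx 0.2 dy 1.3 dz(tool) 135.7
```

View pics/g9.png

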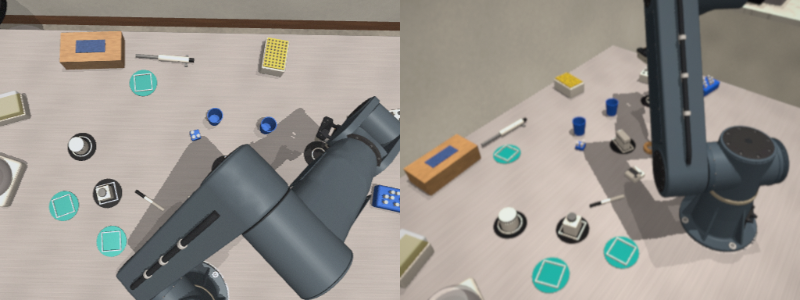

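Both beakers stand; the gripper is over the vial puck. Lowering.

Call:
send_rows(
  increments=[
    {"dp": [0.0002, 0.0011, 0.01], "spin": 0},
    {"dp": [0, 0, 0.02], "spin": 0},
    {"dp": [0, 0, 0.02], "spin": 0},
    {"dp": [0, 0, 0.02], "spin": 0},
    {"dp": [0, 0, 0.02], "spin": 0},
    {"dp": [0, 0, 0.015], "spin": 0},
    {"dp": [0, 0, 0.01], "spin": 0},
    {"dp": [0, 0, 0.008], "spin": 0},
    {"dp": [0, 0, 0.005], "spin": 0},
    {"dp": [0, 0, 0.003], "spin": 0},
    {"dp": [0, 0, 0.002], "spin": 0},
    {"dp": [0, 0, 0.001], "spin": 0},
    {"dp": [0, 0, 0.0005], "spin": 0},
    {"dp": [0, 0, 0], "spin": 0},
    {"dp": [0, 0, 0], "spin": 0},
    {"dp": [0, 0, 0], "spin": 0},
  ],
)

```text
time: 34.85
tool_pos: [510.4, -462.1, 19.5]
ee_rot: [3.141, -0.0, -0.436]
wrist_force: [-0.0, 0.5, -0.8]
grip_width: 31.8
```

```bash
python3 -c "
from h import *
plan(510.6,-461,17.8)"
```

```text
t 34.85 pos [ 510.4 -462.1   19.5] rot [ 3.141 -0.    -0.436] w 31.8 | spin 0.0000 dx -0.3 dy -1.1 dz(tool) 1.7
```

Call:
send_rows(
  increments=[
    {"dp": [-0.0002, -0.0009, 0.0005], "spin": 0},
    {"dp": [0, 0, 0.0005], "spin": 0},
    {"dp": [0, 0, 0.0005], "spin": 0},
    {"dp": [0, 0, 0], "spin": 0},
    {"dp": [0, 0, 0], "spin": 0},
  ],
)

```text
time: 35.35
tool_pos: [510.6, -461.2, 17.9]
ee_rot: [-3.142, -0.0, -0.436]
wrist_force: [0.0, 0.7, 0.1]
grip_width: 31.8
```

Call:
send_rows(
  increments=[
    {"dp": [0, 0, 0], "spin": 0},
    {"dp": [0, 0, 0], "spin": 0},
    {"dp": [0, 0, 0], "spin": 0},
    {"dp": [0, 0, 0], "spin": 0},
    {"dp": [0, 0, 0], "spin": 0},
    {"dp": [0, 0, 0], "spin": 0},
    {"dp": [0, 0, 0], "spin": 0},
    {"dp": [0, 0, 0], "spin": 0},
  ],
  fingers=1,
)

```text
time: 36.15
tool_pos: [510.6, -461.2, 17.8]
ee_rot: [-3.142, -0.0, -0.436]
wrist_force: [0.0, 0.5, 0.1]
grip_width: 90.5
```

Call:
send_rows(
  increments=[
    {"dp": [0, 0, -0.01], "spin": 0},
    {"dp": [0, 0, -0.02], "spin": 0},
    {"dp": [0, 0, -0.03], "spin": 0},
    {"dp": [0, 0, -0.04], "spin": 0},
    {"dp": [0, 0, -0.04], "spin": 0},
    {"dp": [0, 0, -0.04], "spin": 0},
    {"dp": [-0.03, 0.02, -0.02], "spin": 0},
    {"dp": [-0.03, 0.02, 0], "spin": 0},
    {"dp": [-0.03, 0.02, 0], "spin": 0},
    {"dp": [-0.03, 0.02, 0], "spin": 0},
    {"dp": [-0.03, 0.02, 0], "spin": 0},
    {"dp": [-0.03, 0.02, 0], "spin": 0},
    {"dp": [-0.03, 0.02, 0], "spin": 0},
    {"dp": [0, 0, 0], "spin": 0},
    {"dp": [0, 0, 0], "spin": 0},
  ],
)

```text
time: 37.65
tool_pos: [260.7, -499.6, 218.7]
ee_rot: [3.141, -0.001, -0.438]
wrist_force: [-0.5, 0.4, 0.7]
grip_width: 93.1
```

```bash
cat > chk.py <<'E'
from h import *
im=cv2.cvtColor(manip.grab_frame('top'),cv2.COLOR_RGB2BGR);si=cv2.cvtColor(manip.grab_frame('side'),cv2.COLOR_RGB2BGR)
cv2.imwrite('pics/f.png',cv2.resize(np.hstack([im,si]),(800,300)))
def rc(x,y,yaw,a,b):
    yaw=np.radians(yaw);q=np.array([[a,b],[-a,b],[-a,-b],[a,-b]])/2;c,s=np.cos(yaw),np.sin(yaw);return q@np.array([[c,s],[-s,c]])+[x,y]
def ci(x,y,d): t=np.linspace(0,2*np.pi,40);return np.c_[x+d/2*np.cos(t),y+d/2*np.sin(t)]
pu=dict(jar=(527,428),vial=(510.6,-461),bottle=(354.5,321),slide=(448.7,-114))
M=[(ci(*pu['jar'],56),60),(ci(*pu['vial'],32),66),(rc(*pu['bottle'],16.3,46,46),56),(ci(*pu['bottle'],28),74),(rc(*pu['slide'],-25,66,28),58)]
S=8;out=[]
for n,I in(("top",im),("side",si)):
    B=cv2.resize(I,None,fx=S,fy=S,interpolation=cv2.INTER_CUBIC)
    for xy,z in M:
        p=proj(n,np.c_[xy,np.full(len(xy),z)]);cv2.polylines(B,[np.round((p+.5)*S-.5).astype(int)],True,(0,0,255),1)
    row=[]
    for k,c in pu.items():
        x,y=proj(n,[*c,35])[0].astype(int);row.append(cv2.resize(B[max(0,(y-24)*S):(y+24)*S,max(0,(x-24)*S):(x+24)*S],(200,200),interpolation=cv2.INTER_AREA))
    out.append(np.hstack(row))
cv2.imwrite('pics/fov.png',np.vstack(out))
for n in("top","side"):
    for k,z in dict(jar_center=32,vial_center=35,bottle_center=39,slidebox_center=31,beaker_a=0).items():
        for r in manip.pinpoint(n,k)[:2]:
            print(n,k,round(r['conf'],2),back(n,np.array(r['point'])*[512,384],z)[:2].round(1))
print(manip.read_state()['time'])
E
python3 chk.py
```

```text
top jar_center 0.83 [532.  426.2]
top vial_center 0.69 [ 505.5 -458.3]
top bottle_center 0.7 [347.  317.7]
top slidebox_center 0.72 [ 445.8 -117.8]
top beaker_a 0.84 [ 604.3 -260.2]
top beaker_a 0.53 [648.8 -83.5]
side jar_center 0.46 [ 450.9 -111.7]
side jar_center 0.34 [621.8 -47.1]
side vial_center 0.69 [354.9 322. ]
side vial_center 0.5 [ 513.5 -459.4]
side bottle_center 0.72 [342.  327.7]
side slidebox_center 0.84 [ 446.1 -102.3]
side beaker_a 0.75 [646.7 -82.5]
side beaker_a 0.68 [ 605.9 -264.9]
38.25
```

View pics/f.png

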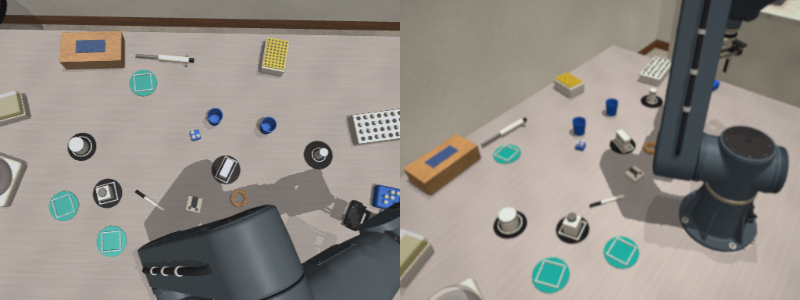

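View pics/fov.png

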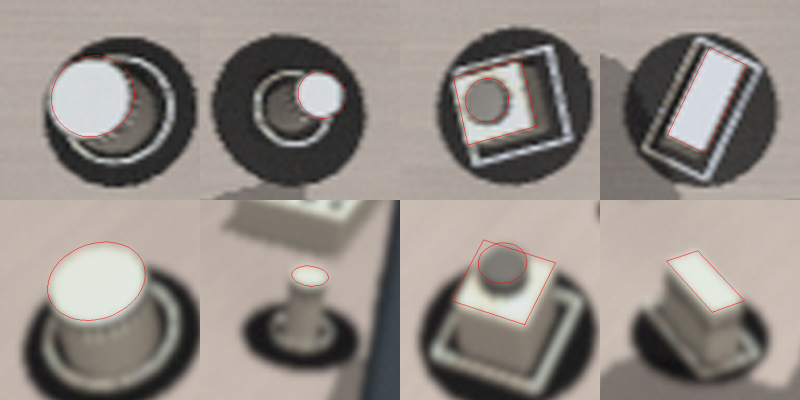

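All four tops match the predicted outlines for seated, centred containers in both views. Both beakers are upright and the arm is clear.

```bash
python3 -c "
from plant import manip
print(manip.sign_off())"
```

```text
the job is handed in; nothing more can be done
None
```

I set all four containers down in their matching black pucks: bottle, then jar, slide box and vial. The job was handed in at about 38 s of the 96 s allowed. I squared the bottle and slide box to their rims.

**Grasps and set-down:** the finger openings when holding matched the given sizes (46, 56, 28 and 32 mm). At each release the tool read about 18 mm, which matches a container resting on the 4 mm seat floor. The wrist force never read above about 2.5 N at the end of any move.

**Last picture check:** with the arm withdrawn, the expected outlines of the four seated, centred tops lined up with the top and side pictures to about 1–2 mm by eye. Both beakers stood upright in their original places.

**What disagreed:**
- **Network points:** the final points were looser than the outlines. The bottle was up to 14 mm and the slide box 12 mm from the puck centre in the side view; in the top view all four were within 9 mm.
- **Wrong names:** in the side view the networks also reported the slide box as the jar and the bottle as the vial. I relied on the outlines instead.
- **Refused moves:** two move calls were refused for leaving out the spin value. They moved nothing.

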